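# Roll down a menu board's panels

## Task

Take the two-wheeled carriage roller by its upright wooden grip and roll it, pressing down steadily, along the whole length of the long menu board, so that all three of its white panels, which still stand proud on their tape, go down flush with the board's end caps. Then stand the roller on its wheels on the steel counter, off the board, and let go. Press the panels only with the roller, not with the gripper, keep the roller off the short finished board, and leave everything else on the counter where it is.

Things in the scene. Friction and masses are not known exactly. Their poses are not given: they have to be found in the camera images.
- roller_grip (a point): Carriage roller, loose, 0.37 kg, standing on its wheels: two free-turning black rollers (36 mm diameter, 60 mm wide, axles 44 mm apart) under a plate 92 x 74 mm with an upright square wooden grip, 28 x 28 mm, 56 mm tall. Point: grip centre, 74 mm above the wheels' underside, 28 mm above the plate. x: rolling direction (either way), y: along the axles, z: up. Not the narrow one-wheel roller.
- board: Long menu board, fixed: backing 234 mm long (x), 80 wide (y), 12 thick; 15 mm end caps, tops 18 mm above the counter. Between them three white panels in a row, each 66 long, 70 wide, centres at x = -67, 0, +67 mm; tops up to 22 mm above the counter at the start, 18 mm when home. Origin: centre of its underside, on the counter; z up. Not the finished board, which is 130 mm long.
- panel1 (a joint): How far the panel at x = -67 mm is pressed down, m: 0 = 4 mm proud, 0.004 = home, flush with the end caps; starts at 0 to 0.001. It moves straight down, yields to about 4 N (more when pressed fast: 1.5 N per 10 mm/s) and stays where left. About 15 N on the roller, shared by its two wheels, takes it down at once.
- panel2 (a joint): The same for the middle panel (x = 0).
- panel3 (a joint): The same for the panel at x = +67 mm.
- roller_front (a joint): Turn, in rad, of the roller's wheel on its +x side (0 at the start; 1 rad is 18 mm of rolling; either sign).
Not all that is in view belongs to the job. What is shaped like the part that bears roller_grip but blue or orange is not meant.

How it is judged:
On the way:
1. the roller is rolled along on the long board: its wheels have turned by at least 3 rad (54 mm) and it stands over the board, wheels on it ((value of joint roller_front above 3 rad or value of joint roller_front below -3 rad) and x of roller_grip in the frame of board between -0.12 and 0.12 m and y of roller_grip in the frame of board between -0.04 and 0.04 m and z of roller_grip in the frame of board between 0.08 and 0.101 m), for 0.1 s.
At the end, for the whole second after the job is handed in: All three panels are down to within 1.5 mm of fully home, and the roller stands upright on its wheels on the counter (grip centre 74 mm above it within 6 mm, upright within 8 degrees), at rest (value of joint each of panel1, panel2, panel3 above 0.0025 m and height (world z) of roller_grip between 0.068 and 0.08 m and angle between roller_grip's own z axis and vertical below 0.15 rad and linear speed of roller below 0.02 m/s); the robot touches nothing.
It fails at once if the gripper or arm presses on the long board or its panels (contact force between any of the fingers, the arm and board above 2 N).
It fails at once if the roller is put on the short finished board (contact force between roller and short_board above 2 N).
It fails at once if another thing on the counter is shifted by more than 30 mm (distance of any of seam_roller, basting_brush, turner, sauce0, sauce1, sauce2, steel_cup, napkin_stack from where it was at the start of the episode above 0.03 m).
It also fails if it takes over 54 s, if anything falls off the work surface, if the arm or the gripper's body presses on something with over 40 N, if the wrist force passes 120 N, or if a joint passes its speed limit or range.

## Robot

A 6-joint arm with a two-finger parallel gripper is mounted at the origin on the work surface. World frame = base frame: x ahead of the robot, y to its left, z up, the work surface at z = 0. Lengths are in m, angles in rad, forces in N, time in s.
With the tool pointing down it reaches from about 0.325 to 1 m from the base axis. Payload 5.1 kg.
Tool frame: the origin (TCP) lies midway between the tips of the shut fingers; the grasp point (between the pads) lies grasp_offset behind it (grasp_offset is the distance from the TCP to the grasp point, in m); z points along the fingers, y is the direction in which the jaws open and shut (so a half turn about z gives the same grasp; the last joint's range is limited). The gripper opens to 85 mm and grips with 20 to 120 N. Pads are 22 mm wide; open, the fingers measure 114 mm over their backs; the gripper's body (76 mm by 85 mm) begins 54 mm behind the grasp point. The pads swing forward as they close: fully open they stand 13 mm farther back than shut.
Start: joints at [1.067, 0.124, 1.65, -0, 1.367, -0.083], TCP at [0.266, 0.593, 0.231] pointing down, gripper open.
Joint ranges: [-2.61, 2.61], [-1.02, 2.33], [0.03, 2.71], [-1.35, 4.49], [0.32, 2.68], [-2.91, 2.91]. Speed limits (rad/s): [2.57, 2.57, 3.14, 3.14, 3.14, 3.14].

## Interface

Orientations are given as a rotation vector (axis times angle).
In Python, from rig import read_state, camera, close_job, grasp_offset gives the robot as it stands.
- The arm moves only by the shell command python3 -m inch 'ROWS' [FORCE]. ROWS is JSON, a list of rows, each an object of numbers: "rx", "ry", "rz": the turn, a rotation vector about the tool's x, y, z in rad; "dx", "dy", "dz": the shift along the tool's x, y, z in mm; "jaw": the closure, from -1 (fully open) to 1 (shut). In form: [{"rx": .., "ry": .., "rz": .., "dx": .., "dy": .., "dz": .., "jaw": ..}, ...]. A call has exactly 10 rows; each row is the pose to reach, as a shift and turn from the pose measured when the call began, along the tool's axes at that moment; what a row does not reach only later rows make up. A row lasts 1/12 s, in which the tool goes at most 41.7 mm and 7.16 degrees, less where a joint would pass 70% of its speed; a pose out of reach is approached as far as the arm can. A call with a gripper value outside its range is refused whole. The fingers move at their own pace and stop on an object; FORCE is the grip in N (left out, the last holds). Time passes only in rows, so rows that repeat a pose let the fingers close, or fill a call up. It gives the time, the measured TCP pose, the force and the opening at its end, in the units of the state.
- read_state(): the state, without advancing time (a new reading comes with each control period).
- camera(name): name is "scene" or "side" or "wrist"; returns a dict with "color" (384x512x3 uint8, red, green, blue), "mtx" (3x3 intrinsics, pixels), "view" (4x4, takes a point from world to camera coordinates). Camera axes: x right, y down, z forward; pixel columns grow to the right and rows downward; lengths in m; the calibration is good to about 2 mm. The wrist camera is an equidistant fisheye: a pixel r from the principal point sees the ray r / f radians off the axis. A picture is of the moment at which its call begins. There is no depth.
- close_job(): hands the job in, once; it reports no verdict.
The state is a dict: "clock": time; "joint_positions": joint angles; "qd": joint speeds; "tau": joint torques, N m; "tcp_pos": TCP position; "tcp_rot": TCP orientation; "ft_force": force on the tool from outside, world axes, zero at the start; "wrist_torque": the same for the moment, N m; "gripper_width": opening from 0.0 (shut) to 1.0 (fully open).
Only numpy, scipy, OpenCV 4.12 (cv2) and the standard library are available. Lean on these libraries where they do the work, as an engineer would, in place of code of your own. Each camera call takes 0.05 s, during which the arm holds its last target.

## Working session

There is one attempt and no reset: what is moved stays moved. The work goes in short steps, Python scripts to look and compute and a shell command to move; the robot and the scene stay as the last step left them, time stands still between calls to the robot, and variables do not carry over. Pictures are saved under pics/ and viewed, and the job is handed in when it is done.

```bash
mkdir -p pics; ls
python3 - <<'E'
from rig import read_state, camera, grasp_offset
import cv2
print(grasp_offset); s=read_state(); print(s)
for n in ["scene","side","wrist"]:
    c=camera(n); cv2.imwrite(f"pics/{n}0.png",cv2.cvtColor(c["color"],cv2.COLOR_RGB2BGR)); print(n,c["mtx"].tolist(),c["view"].round(4).tolist())
E
```

```text
pics
0.0187
{'clock': 0.0, 'joint_positions': array([ 1.06740399e+00,  1.24503309e-01,  1.65170101e+00, -3.55989645e-05,
        1.36746993e+00, -8.26022340e-02]), 'qd': array([-1.63272572e-03,  2.45413893e-04, -1.20457033e-03, -6.52733004e-04,
       -3.29473700e-04,  6.91044150e-06]), 'tau': array([-3.30096018e-04, -4.23607492e+01, -3.65449655e+01, -1.11052489e-04,
        6.97142139e-03, -1.32286169e-05]), 'tcp_pos': array([0.26525191, 0.5927409 , 0.2300382 ]), 'tcp_rot': array([-0.65597985, -3.07176129,  0.00314566]), 'ft_force': array([-0.24492043,  0.39574635,  0.2130284 ]), 'wrist_torque': array([-0.01839406, -0.00023695, -0.0307593 ]), 'gripper_width': 1.0011778294444895}
scene [[373.89684892109017, 0.0, 255.88063305503417], [0.0, 373.89684892109017, 183.45358516376402], [0.0, 0.0, 1.0]] [[0.5308, 0.8475, 0.0061, -0.3059], [0.6733, -0.4173, -0.6104, -0.2664], [-0.5148, 0.3281, -0.7921, 1.1657], [0.0, 0.0, 0.0, 1.0]]
side [[380.32855697636114, 0.0, 258.21348159325964], [0.0, 380.32855697636114, 189.70461585429769], [0.0, 0.0, 1.0]] [[0.9111, -0.4122, 0.0037, -0.4499], [-0.2752, -0.6151, -0.7389, 0.2482], [0.3068, 0.6721, -0.6739, 0.6846], [0.0, 0.0, 0.0, 1.0]]
wrist [[297.3186396354542, 0.0, 254.2138432621566], [0.0, 297.3186396354542, 186.24722840258124], [0.0, 0.0, 1.0]] [[0.4083, 0.9128, -0.0008, -0.6494], [0.8653, -0.3867, 0.319, -0.0426], [0.2909, -0.1309, -0.9478, 0.3801], [0.0, 0.0, 0.0, 1.0]]
```

View pics/scene0.png

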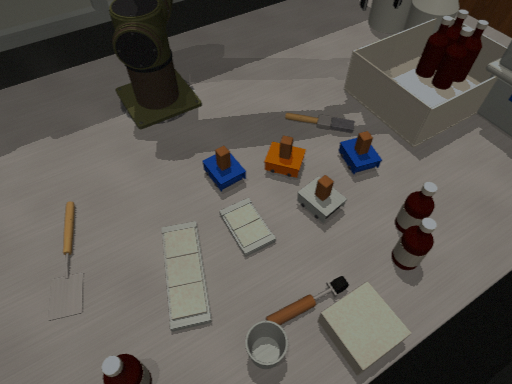

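View pics/side0.png

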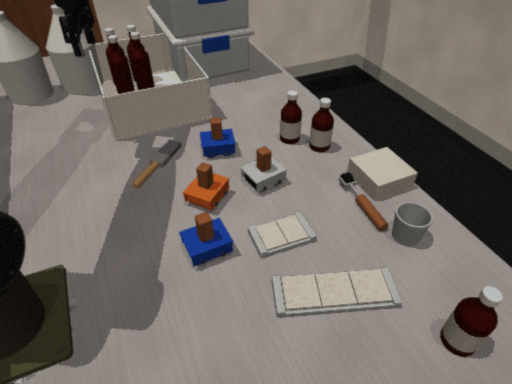

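View pics/wrist0.png

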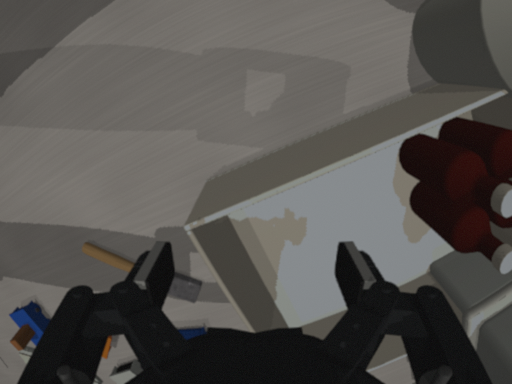

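Scene view: there are four carriage rollers, blue (224,168), orange (285,157), blue (360,152) and light grey (321,197). Blue and orange are excluded, so the grey one is meant. The long board with three panels is at (185,273) and the short finished board at (247,226). I'll enlarge both to confirm and measure.

Run:
```python
import cv2,numpy as np
a=cv2.imread("pics/scene0.png");b=cv2.imread("pics/side0.png")
def crop(im,x,y,w,h,s,name):
    c=cv2.resize(im[y:y+h,x:x+w],None,fx=s,fy=s,interpolation=cv2.INTER_CUBIC)
    for i in range(0,w,10): cv2.putText(c,str(x+i),(i*s,8),0,.3,(0,255,255),1); c[::4,i*s]=(0,255,255)
    for i in range(0,h,10): cv2.putText(c,str(y+i),(0,i*s+4),0,.3,(0,255,255),1); c[i*s,::4]=(0,255,255)
    cv2.imwrite(name,cv2.convertScaleAbs(c,alpha=1.2))
crop(a,285,165,70,60,8,"pics/ga.png");crop(b,230,138,70,60,8,"pics/gb.png")
crop(a,150,215,75,120,5,"pics/ba.png");crop(b,265,260,145,60,5,"pics/bb.png")
```

```text
(no output)
```

View pics/ga.png

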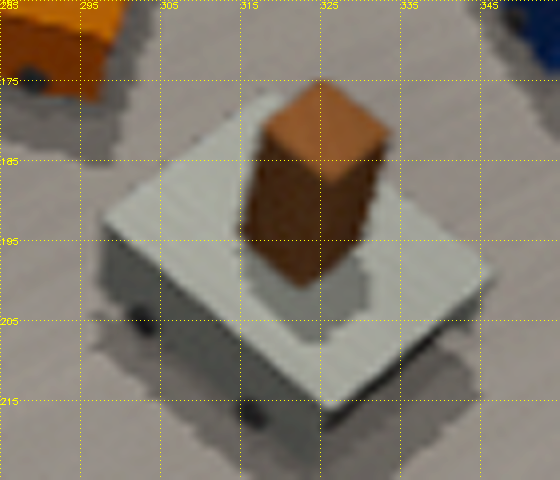

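View pics/gb.png

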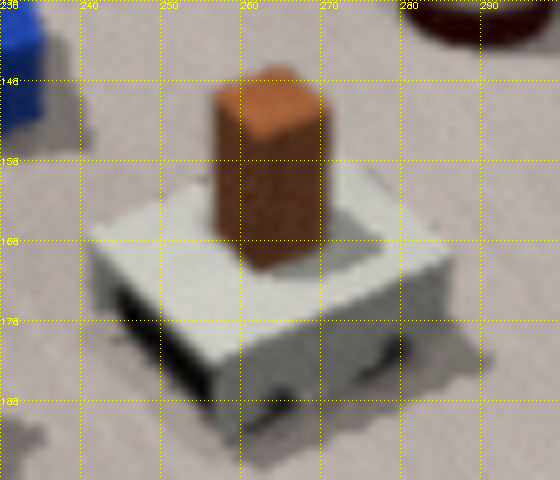

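View pics/ba.png

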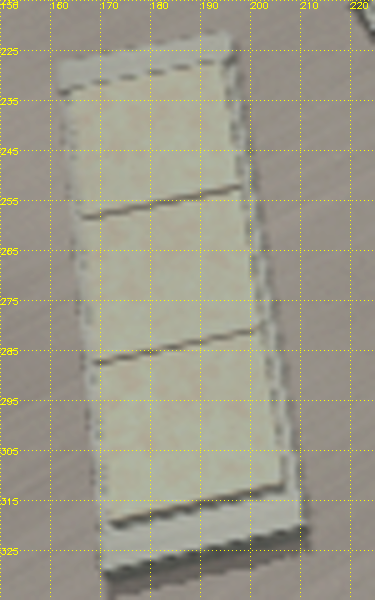

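View pics/bb.png

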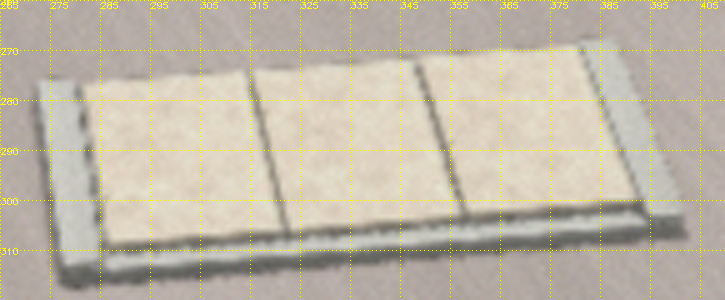

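```bash
cat > h.py <<'E'
import numpy as np,cv2
from scipy.optimize import least_squares
from rig import camera
def proj(c,P):
    p=P@c["view"][:3,:3].T+c["view"][:3,3]; return (p[:,:2]/p[:,2:])*c["mtx"][[0,1],[0,1]]+c["mtx"][:2,2]
def ray(c,uv,z):
    d=np.linalg.inv(c["mtx"])@[*uv,1]; R=c["view"][:3,:3];t=c["view"][:3,3]
    o=-R.T@t; d=R.T@d; return o+d*(z-o[2])/d[2]
E
python3 - <<'E'
from h import *
S=camera("scene");D=camera("side")
def test(name,z,s,d):
    a=np.array([ray(S,p,z) for p in s]);b=np.array([ray(D,p,z) for p in d])
    print(name);print((a*1000).round(1)[:,:2].tolist(),(a.mean(0)*1000).round(1));print((b*1000).round(1)[:,:2].tolist(),(b.mean(0)*1000).round(1))
    for q in (a,b):
        for i in range(4):
            e=q[(i+1)%4]-q[i]; print(round(np.linalg.norm(e)*1000,1),round(np.degrees(np.arctan2(e[1],e[0])),1),end=' | ')
        print()
test("plate",.046,[(298,192),(326,216),(346,199),(318,177)],[(241,167),(257,182.5),(286,170),(272,158)])
test("grip",.102,[(325.3,174.9),(333.8,181.2),(326.3,187.8),(317.8,181.2)],[(256.9,149.2),(265,146.2),(271,150.9),(262.8,155.2)])
test("board",.018,[(162.4,227),(196.4,221.6),(211.6,320),(171,329)],[(272.6,276.4),(387.4,268),(401.6,303),(277.4,313.2)])
E
```

```text
plate
[[550.7, 134.0], [639.1, 148.2], [626.7, 217.8], [539.5, 202.7]] [589.  175.7  46. ]
[[537.0, 200.5], [549.4, 130.5], [634.5, 144.0], [624.0, 202.0]] [586.2 169.3  46. ]
89.5 9.2 | 70.7 100.1 | 88.5 -170.1 | 69.6 -80.8 | 
71.2 -79.9 | 86.1 9.0 | 59.0 100.3 | 87.1 -179.0 | 
grip
[[574.9, 186.4], [599.3, 191.2], [605.0, 165.3], [580.3, 160.7]] [589.9 175.9 102. ]
[[572.7, 183.1], [595.7, 186.3], [600.7, 163.2], [575.7, 155.8]] [586.2 172.1 102. ]
24.9 11.2 | 26.6 -77.6 | 25.1 -169.5 | 26.3 101.9 | 
23.2 7.8 | 23.7 -77.8 | 26.1 -163.6 | 27.5 96.2 | 
board
[[451.8, -176.2], [480.0, -103.2], [698.6, -179.2], [672.3, -253.7]] [ 575.7 -178.1   18. ]
[[476.0, -107.6], [694.6, -183.9], [668.3, -258.1], [449.3, -182.2]] [ 572.  -182.9   18. ]
78.2 68.9 | 231.4 -19.2 | 79.0 -109.4 | 233.7 160.6 | 
231.5 -19.2 | 78.7 -109.5 | 231.7 160.9 | 79.3 70.3 |
```

Run:
```python
from h import *
from rig import read_state
from scipy.spatial.transform import Rotation as R
S=camera("scene")
for n,p,z in [("orange grip",(287,140),.102),("blueR grip",(364,135),.102),("blueL",(222,151),.102),("short c",(247,226),.018),("bottle cap",(430,188),.14),("bottle2cap",(429,225),.14),("spatula blade",(342,125),0.01),("cup",(266,335),.06),("brush tip",(340,284),.02)]:
    print(n,(ray(S,p,z)*1000).round())
s=read_state(); M=R.from_rotvec(s["tcp_rot"]).as_matrix(); print(M.round(3), np.degrees(np.arctan2(M[1],M[0])).round(2))
print("tgt in tool (mm):",((M.T@(np.array([.588,.174,.231])-s["tcp_pos"]))*1000).round(1), s["clock"])
```

```text
orange grip [439. 175. 102.]
blueR grip [525. 348. 102.]
blueL [387.  22. 102.]
short c [552.  -9.  18.]
bottle cap [739. 326. 140.]
bottle2cap [801. 255. 140.]
spatula blade [403. 403.  10.]
cup [ 788. -111.   60.]
brush tip [775.  82.  20.]
[[-0.913  0.408 -0.   ]
 [ 0.408  0.913 -0.001]
 [ 0.    -0.001 -1.   ]] [ 155.89   65.89 -118.55]
tgt in tool (mm): [-465.6 -250.8    0. ] 0.3
```

```bash
python3 -m inch '[{"dx":-35,"dy":-19,"rz":-0.06,"jaw":-1},{"dx":-70,"dy":-38,"rz":-0.12,"jaw":-1},{"dx":-105,"dy":-57,"rz":-0.18,"jaw":-1},{"dx":-140,"dy":-75,"rz":-0.24,"jaw":-1},{"dx":-175,"dy":-94,"rz":-0.3,"jaw":-1},{"dx":-210,"dy":-113,"rz":-0.36,"jaw":-1},{"dx":-245,"dy":-132,"rz":-0.42,"jaw":-1},{"dx":-280,"dy":-151,"rz":-0.48,"jaw":-1},{"dx":-315,"dy":-170,"rz":-0.54,"jaw":-1},{"dx":-350,"dy":-188,"rz":-0.588,"jaw":-1}]' 60
cat > st.py <<'E'
from h import *
from rig import read_state
from scipy.spatial.transform import Rotation as R
import sys
def st(tx=None,ty=None,tz=None,yaw=None):
    s=read_state(); M=R.from_rotvec(s["tcp_rot"]).as_matrix()
    print("t",round(s["clock"],2),"tcp",(s["tcp_pos"]*1000).round(1),"yawXY",np.degrees(np.arctan2(M[1,:2],M[0,:2])).round(1),"tilt",np.degrees(np.arccos(-M[2,2])).round(2),"F",s["ft_force"].round(1),"w",round(s["gripper_width"],3))
    if tx is not None:
        print("tool shift",(M.T@(np.array([tx,ty,tz])/1000-s["tcp_pos"])*1000).round(1))
        if yaw is not None:
            T=R.from_euler("z",yaw,degrees=True).as_matrix()@np.diag([-1.,1,-1]) 
            # tool y at yaw+90
            print("turn",R.from_matrix(M.T@T).as_rotvec().round(3))
if __name__=="__main__": st(*map(float,sys.argv[1:]))
E
python3 st.py 588 174 231 9.7
```

```text
t 0.3 tcp [265.4 593.1 230.9] yawXY [155.9  65.9] tilt 0.04 F [-0.8 -0.5  0.1] w 1.0
tool shift [-465.6 -250.8    0. ]
turn [-0.001 -0.    -0.59 ]invalid input at $[0]: expected keys rx, ry, rz, dx, dy, dz, jaw
```

```bash
python3 -m inch '[{"rx":0,"ry":0,"rz":-0.06,"dx":-35,"dy":-19,"dz":0,"jaw":-1},{"rx":0,"ry":0,"rz":-0.12,"dx":-70,"dy":-38,"dz":0,"jaw":-1},{"rx":0,"ry":0,"rz":-0.18,"dx":-105,"dy":-57,"dz":0,"jaw":-1},{"rx":0,"ry":0,"rz":-0.24,"dx":-140,"dy":-75,"dz":0,"jaw":-1},{"rx":0,"ry":0,"rz":-0.3,"dx":-175,"dy":-94,"dz":0,"jaw":-1},{"rx":0,"ry":0,"rz":-0.36,"dx":-210,"dy":-113,"dz":0,"jaw":-1},{"rx":0,"ry":0,"rz":-0.42,"dx":-245,"dy":-132,"dz":0,"jaw":-1},{"rx":0,"ry":0,"rz":-0.48,"dx":-280,"dy":-151,"dz":0,"jaw":-1},{"rx":0,"ry":0,"rz":-0.54,"dx":-315,"dy":-170,"dz":0,"jaw":-1},{"rx":0,"ry":0,"rz":-0.588,"dx":-350,"dy":-188,"dz":0,"jaw":-1}]' 60
python3 st.py 588 174 200 9.7
```

```text
clock: 1.13
tcp_pos: [0.5089, 0.2767, 0.2312]
tcp_rot: [-0.267, 3.13, -0.001]
ft_force: [1.2, -0.2, 0.2]
gripper_width: 1.002
t 1.13 tcp [508.9 276.7 231.2] yawXY [-170.3   99.7] tilt 0.03 F [ 1.2 -0.2  0.2] w 1.002
tool shift [ -60.6 -114.6   31.3]
turn [-0.     0.     0.001]
```

```bash
python3 -m inch '[{"rx":0,"ry":0,"rz":0,"dx":-12,"dy":-23,"dz":6,"jaw":-1},{"rx":0,"ry":0,"rz":0,"dx":-24,"dy":-46,"dz":12,"jaw":-1},{"rx":0,"ry":0,"rz":0,"dx":-36,"dy":-69,"dz":18,"jaw":-1},{"rx":0,"ry":0,"rz":0,"dx":-48,"dy":-92,"dz":24,"jaw":-1},{"rx":0,"ry":0,"rz":0,"dx":-60.6,"dy":-114.6,"dz":31,"jaw":-1},{"rx":0,"ry":0,"rz":0,"dx":-60.6,"dy":-114.6,"dz":31,"jaw":-1},{"rx":0,"ry":0,"rz":0,"dx":-60.6,"dy":-114.6,"dz":31,"jaw":-1},{"rx":0,"ry":0,"rz":0,"dx":-60.6,"dy":-114.6,"dz":31,"jaw":-1},{"rx":0,"ry":0,"rz":0,"dx":-60.6,"dy":-114.6,"dz":31,"jaw":-1},{"rx":0,"ry":0,"rz":0,"dx":-60.6,"dy":-114.6,"dz":31,"jaw":-1}]'
python3 st.py 588 174 58 9.7
python3 - <<'E'
from h import *
for n in ["wrist","side"]:
    c=camera(n); cv2.imwrite(f"pics/{n}1.png",cv2.cvtColor(c["color"],cv2.COLOR_RGB2BGR))
    if n=="wrist":
        P=np.array([[.588,.174,.102],[.588,.174,.046]]);p=P@c["view"][:3,:3].T+c["view"][:3,3]
        r=np.linalg.norm(p[:,:2],axis=1);th=np.arctan2(r,p[:,2]);print(p[:,:2]/r[:,None]*(th*c["mtx"][0,0])[:,None]+c["mtx"][:2,2])
E
```

```text
clock: 1.97
tcp_pos: [0.5877, 0.175, 0.2008]
tcp_rot: [-0.269, 3.129, -0.0]
ft_force: [0.4, 0.2, 1.0]
gripper_width: 0.999
t 1.97 tcp [587.7 175.  200.8] yawXY [-170.2   99.8] tilt 0.05 F [0.4 0.2 1. ] w 0.999
tool shift [ -0.   -1.  142.8]
turn [-0.     0.001  0.002]
[[253.53782905 185.88321085]
 [253.612741   168.65578045]]
```

View pics/wrist1.png

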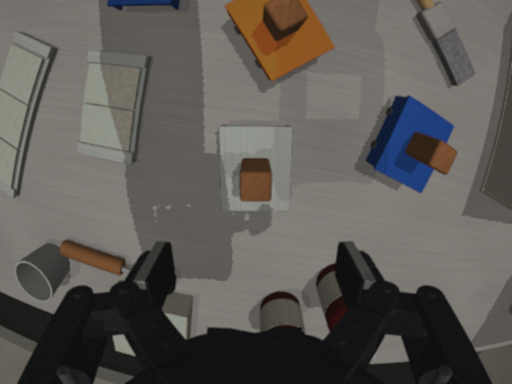

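View pics/side1.png

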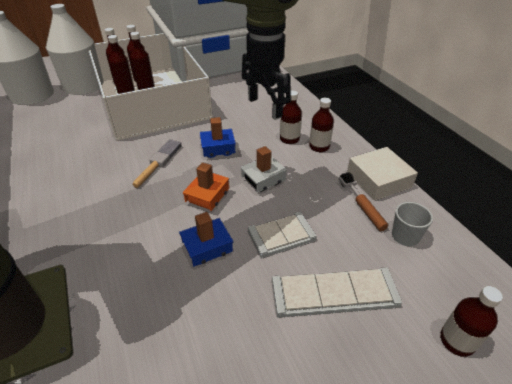

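```bash
python3 -m inch '[{"rx":0,"ry":0,"rz":0,"dx":0,"dy":0,"dz":30,"jaw":-1},{"rx":0,"ry":0,"rz":0,"dx":0,"dy":0,"dz":60,"jaw":-1},{"rx":0,"ry":0,"rz":0,"dx":0,"dy":0,"dz":90,"jaw":-1},{"rx":0,"ry":0,"rz":0,"dx":0,"dy":0,"dz":115,"jaw":-1},{"rx":0,"ry":0,"rz":0,"dx":0,"dy":0,"dz":130,"jaw":-1},{"rx":0,"ry":0,"rz":0,"dx":0,"dy":0,"dz":140,"jaw":-1},{"rx":0,"ry":0,"rz":0,"dx":0,"dy":0,"dz":140,"jaw":-1},{"rx":0,"ry":0,"rz":0,"dx":0,"dy":0,"dz":140,"jaw":0},{"rx":0,"ry":0,"rz":0,"dx":0,"dy":0,"dz":140,"jaw":0.5},{"rx":0,"ry":0,"rz":0,"dx":0,"dy":0,"dz":140,"jaw":1}]' 70
python3 -m inch '[{"rx":0,"ry":0,"rz":0,"dx":0,"dy":0,"dz":0,"jaw":1},{"rx":0,"ry":0,"rz":0,"dx":0,"dy":0,"dz":0,"jaw":1},{"rx":0,"ry":0,"rz":0,"dx":0,"dy":0,"dz":0,"jaw":1},{"rx":0,"ry":0,"rz":0,"dx":0,"dy":0,"dz":0,"jaw":1},{"rx":0,"ry":0,"rz":0,"dx":0,"dy":0,"dz":0,"jaw":1},{"rx":0,"ry":0,"rz":0,"dx":0,"dy":0,"dz":0,"jaw":1},{"rx":0,"ry":0,"rz":0,"dx":0,"dy":0,"dz":0,"jaw":1},{"rx":0,"ry":0,"rz":0,"dx":0,"dy":0,"dz":0,"jaw":1},{"rx":0,"ry":0,"rz":0,"dx":0,"dy":0,"dz":0,"jaw":1},{"rx":0,"ry":0,"rz":0,"dx":0,"dy":0,"dz":0,"jaw":1}]' 70
python3 st.py
```

```text
clock: 2.9
tcp_pos: [0.5892, 0.1752, 0.0628]
tcp_rot: [-0.269, 3.126, 0.0]
ft_force: [0.7, 0.1, 0.7]
gripper_width: 0.604
clock: 3.73
tcp_pos: [0.5904, 0.1754, 0.0647]
tcp_rot: [-0.269, 3.123, 0.001]
ft_force: [-0.0, -0.7, 6.3]
gripper_width: 0.323
t 3.73 tcp [590.4 175.4  64.7] yawXY [-170.2   99.8] tilt 0.4 F [-0.  -0.7  6.3] w 0.323
```

```bash
python3 -m inch '[{"rx":0,"ry":0,"rz":0,"dx":0,"dy":0,"dz":-6,"jaw":1},{"rx":0,"ry":0,"rz":0,"dx":0,"dy":0,"dz":-14,"jaw":1},{"rx":0,"ry":0,"rz":0,"dx":0,"dy":0,"dz":-25,"jaw":1},{"rx":0,"ry":0,"rz":0,"dx":0,"dy":0,"dz":-40,"jaw":1},{"rx":0,"ry":0,"rz":0,"dx":0,"dy":0,"dz":-55,"jaw":1},{"rx":0,"ry":0,"rz":0,"dx":0,"dy":0,"dz":-70,"jaw":1},{"rx":0,"ry":0,"rz":0,"dx":0,"dy":0,"dz":-80,"jaw":1},{"rx":0,"ry":0,"rz":0,"dx":0,"dy":0,"dz":-80,"jaw":1},{"rx":0,"ry":0,"rz":0,"dx":0,"dy":0,"dz":-80,"jaw":1},{"rx":0,"ry":0,"rz":0,"dx":0,"dy":0,"dz":-80,"jaw":1}]' 70
python3 - <<'E'
from h import *
for n in ["wrist","side"]:
    c=camera(n)["color"][:,:,::-1]
    if n=="side": c=cv2.resize(c[40:240,180:380],None,fx=3,fy=3)
    cv2.imwrite(f"pics/{n}2.png",c)
E
python3 st.py
```

```text
clock: 4.57
tcp_pos: [0.5892, 0.1752, 0.1436]
tcp_rot: [-0.269, 3.125, 0.0]
ft_force: [-0.7, 0.5, -3.9]
gripper_width: 0.322
t 4.67 tcp [588.9 175.1 143. ] yawXY [-170.2   99.8] tilt 0.25 F [ 0.  -0.2 -3. ] w 0.319
```

View pics/side2.png

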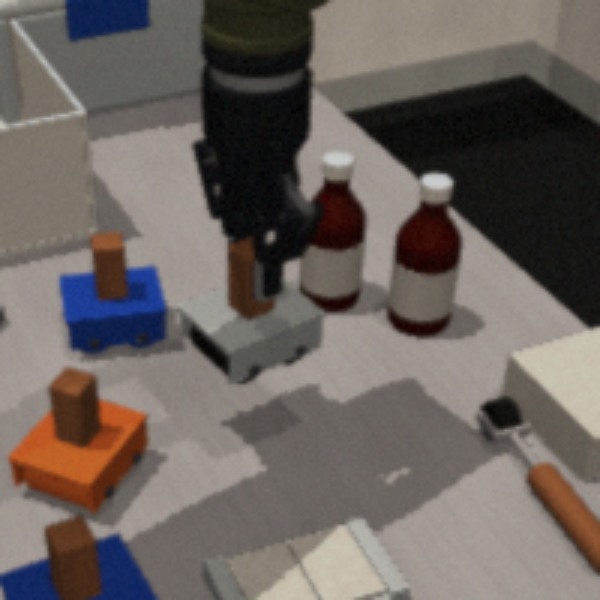

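View pics/wrist2.png

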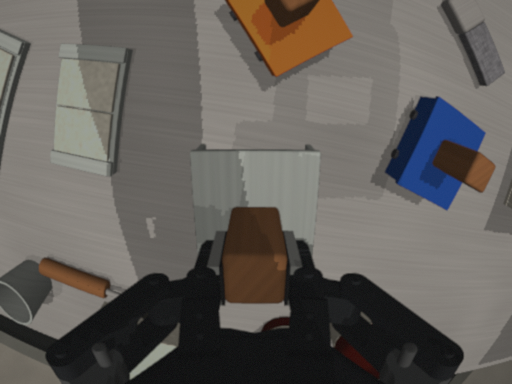

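Side and wrist views show the grey roller lifted and level, with the grip between the pads at wrist (255,255). Next I'll move over the board's near end.

```bash
python3 st.py 497 -152 130 -19.2
```

```text
t 4.67 tcp [588.9 175.1 143. ] yawXY [-170.2   99.8] tilt 0.25 F [ 0.  -0.2 -3. ] w 0.319
tool shift [ 146.5 -306.7   12.5]
turn [0.001 0.004 0.507]
```

```bash
python3 -m inch '[{"rx":0,"ry":0,"rz":0.04,"dx":12,"dy":-25,"dz":0,"jaw":1},{"rx":0,"ry":0,"rz":0.09,"dx":26,"dy":-55,"dz":0,"jaw":1},{"rx":0,"ry":0,"rz":0.14,"dx":41,"dy":-86,"dz":0,"jaw":1},{"rx":0,"ry":0,"rz":0.2,"dx":56,"dy":-117,"dz":0,"jaw":1},{"rx":0,"ry":0,"rz":0.25,"dx":71,"dy":-148,"dz":0,"jaw":1},{"rx":0,"ry":0,"rz":0.3,"dx":86,"dy":-180,"dz":0,"jaw":1},{"rx":0,"ry":0,"rz":0.36,"dx":102,"dy":-213,"dz":0,"jaw":1},{"rx":0,"ry":0,"rz":0.41,"dx":117,"dy":-245,"dz":0,"jaw":1},{"rx":0,"ry":0,"rz":0.46,"dx":132,"dy":-277,"dz":0,"jaw":1},{"rx":0,"ry":0.004,"rz":0.507,"dx":146.5,"dy":-306.7,"dz":0,"jaw":1}]'
python3 st.py 497 -152 115 -19.2
```

```text
clock: 5.5
tcp_pos: [0.4955, -0.1535, 0.1416]
tcp_rot: [-0.529, -3.096, -0.001]
ft_force: [-0.2, 0.2, -2.3]
gripper_width: 0.32
t 5.5 tcp [ 495.5 -153.5  141.6] yawXY [160.6  70.6] tilt 0.09 F [-0.2  0.2 -2.3] w 0.32
tool shift [-0.9  1.9 26.6]
turn [ 0.001 -0.001 -0.003]
```

```bash
python3 -m inch '[{"rx":0,"ry":0,"rz":0,"dx":0,"dy":1,"dz":5,"jaw":1},{"rx":0,"ry":0,"rz":0,"dx":0,"dy":1,"dz":15,"jaw":1},{"rx":0,"ry":0,"rz":0,"dx":0,"dy":1,"dz":25,"jaw":1},{"rx":0,"ry":0,"rz":0,"dx":0,"dy":1,"dz":35,"jaw":1},{"rx":0,"ry":0,"rz":0,"dx":0,"dy":1,"dz":40,"jaw":1},{"rx":0,"ry":0,"rz":0,"dx":0,"dy":1,"dz":42,"jaw":1},{"rx":0,"ry":0,"rz":0,"dx":0,"dy":1,"dz":42,"jaw":1},{"rx":0,"ry":0,"rz":0,"dx":0,"dy":1,"dz":42,"jaw":1},{"rx":0,"ry":0,"rz":0,"dx":0,"dy":1,"dz":42,"jaw":1},{"rx":0,"ry":0,"rz":0,"dx":0,"dy":1,"dz":42,"jaw":1}]'
cat > look.py <<'E'
from h import *
import sys
k=sys.argv[1]
S=camera("scene")["color"][:,:,::-1];D=camera("side")["color"][:,:,::-1]
a=cv2.resize(S[180:350,110:260],None,fx=2.5,fy=2.5,interpolation=cv2.INTER_CUBIC)
b=cv2.resize(D[190:340,230:420],None,fx=2.2,fy=2.2,interpolation=cv2.INTER_CUBIC)
o=np.zeros((425,375+418,3),np.uint8);o[:425,:375]=a;o[:330,375:]=b
cv2.imwrite(f"pics/look{k}.png",o)
E
python3 look.py 3; python3 st.py
```

```text
clock: 6.33
tcp_pos: [0.4964, -0.1526, 0.1003]
tcp_rot: [0.528, 3.097, 0.001]
ft_force: [0.3, -0.4, -3.4]
gripper_width: 0.321
t 6.43 tcp [ 496.2 -152.7  100.2] yawXY [160.6  70.6] tilt 0.04 F [-0.3 -0.2 -2.8] w 0.322
```

View pics/look3.png

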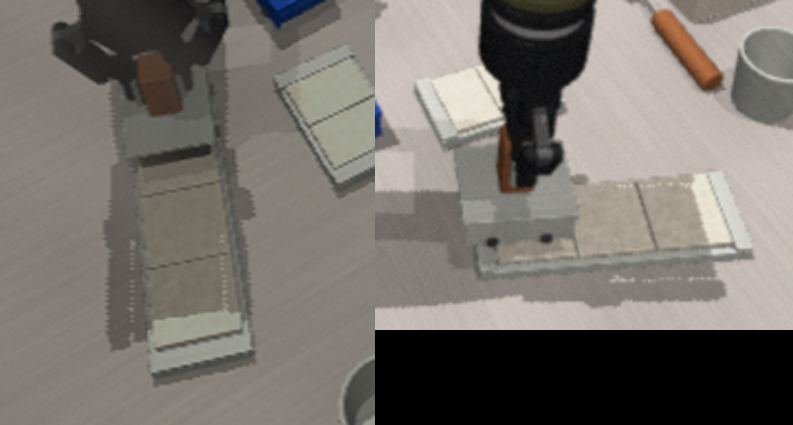

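The roller hangs over the first panel, scene crop (175,115), in line with the board and above it. I'll lower it gently to contact.

```bash
python3 -m inch '[{"rx":0,"ry":0,"rz":0,"dx":0,"dy":0,"dz":3,"jaw":1},{"rx":0,"ry":0,"rz":0,"dx":0,"dy":0,"dz":6,"jaw":1},{"rx":0,"ry":0,"rz":0,"dx":0,"dy":0,"dz":9,"jaw":1},{"rx":0,"ry":0,"rz":0,"dx":0,"dy":0,"dz":11,"jaw":1},{"rx":0,"ry":0,"rz":0,"dx":0,"dy":0,"dz":13,"jaw":1},{"rx":0,"ry":0,"rz":0,"dx":0,"dy":0,"dz":14,"jaw":1},{"rx":0,"ry":0,"rz":0,"dx":0,"dy":0,"dz":15,"jaw":1},{"rx":0,"ry":0,"rz":0,"dx":0,"dy":0,"dz":16,"jaw":1},{"rx":0,"ry":0,"rz":0,"dx":0,"dy":0,"dz":17,"jaw":1},{"rx":0,"ry":0,"rz":0,"dx":0,"dy":0,"dz":18,"jaw":1}]'
python3 st.py
```

```text
clock: 7.27
tcp_pos: [0.4971, -0.153, 0.0831]
tcp_rot: [0.528, 3.095, 0.0]
ft_force: [0.4, 0.6, 2.1]
gripper_width: 0.321
t 7.27 tcp [ 497.1 -153.    83.1] yawXY [160.6  70.6] tilt 0.12 F [0.4 0.6 2.1] w 0.321
```

```bash
python3 -m inch '[{"rx":0,"ry":0,"rz":0,"dx":0,"dy":0,"dz":1,"jaw":1},{"rx":0,"ry":0,"rz":0,"dx":0,"dy":0,"dz":2,"jaw":1},{"rx":0,"ry":0,"rz":0,"dx":0,"dy":0,"dz":3,"jaw":1},{"rx":0,"ry":0,"rz":0,"dx":0,"dy":0,"dz":4,"jaw":1},{"rx":0,"ry":0,"rz":0,"dx":0,"dy":0,"dz":5,"jaw":1},{"rx":0,"ry":0,"rz":0,"dx":0,"dy":0,"dz":5,"jaw":1},{"rx":0,"ry":0,"rz":0,"dx":0,"dy":0,"dz":5,"jaw":1},{"rx":0,"ry":0,"rz":0,"dx":0,"dy":0,"dz":5,"jaw":1},{"rx":0,"ry":0,"rz":0,"dx":0,"dy":0,"dz":5,"jaw":1},{"rx":0,"ry":0,"rz":0,"dx":0,"dy":0,"dz":5,"jaw":1}]'
python3 st.py
```

```text
clock: 8.1
tcp_pos: [0.5006, -0.1541, 0.0825]
tcp_rot: [0.527, 3.087, -0.002]
ft_force: [1.3, 1.4, 15.7]
gripper_width: 0.323
t 8.1 tcp [ 500.6 -154.1   82.5] yawXY [160.6  70.6] tilt 0.58 F [ 1.3  1.4 15.7] w 0.323
```

```bash
python3 st.py 548 -171 78 -19.2; python3 -m inch '[{"rx":0,"ry":0,"rz":0,"dx":-3,"dy":0,"dz":4,"jaw":1},{"rx":0,"ry":0,"rz":0,"dx":-8,"dy":0,"dz":6,"jaw":1},{"rx":0,"ry":0,"rz":0,"dx":-13,"dy":0,"dz":6,"jaw":1},{"rx":0,"ry":0,"rz":0,"dx":-18,"dy":0,"dz":6,"jaw":1},{"rx":0,"ry":0,"rz":0,"dx":-23,"dy":0,"dz":6,"jaw":1},{"rx":0,"ry":0,"rz":0,"dx":-28,"dy":0,"dz":6,"jaw":1},{"rx":0,"ry":0,"rz":0,"dx":-33,"dy":0,"dz":6,"jaw":1},{"rx":0,"ry":0,"rz":0,"dx":-38,"dy":0,"dz":6,"jaw":1},{"rx":0,"ry":0,"rz":0,"dx":-43,"dy":0,"dz":6,"jaw":1},{"rx":0,"ry":0,"rz":0,"dx":-47,"dy":0,"dz":6,"jaw":1}]'
python3 st.py 575 -180 78 -19.2
```

```text
t 8.1 tcp [ 500.6 -154.1   82.5] yawXY [160.6  70.6] tilt 0.58 F [ 1.3  1.4 15.7] w 0.323
tool shift [-50.3  -0.2   5. ]
turn [ 0.001  0.01  -0.003]
clock: 8.93
tcp_pos: [0.5489, -0.1714, 0.0825]
tcp_rot: [0.526, 3.079, -0.005]
ft_force: [-0.6, 0.7, 18.1]
gripper_width: 0.317
t 8.93 tcp [ 548.9 -171.4   82.5] yawXY [160.6  70.6] tilt 1.07 F [-0.6  0.7 18.1] w 0.317
tool shift [-27.4   0.5   5. ]
turn [ 0.     0.019 -0.003]
```

```bash
python3 -m inch '[{"rx":0,"ry":0.004,"rz":0,"dx":-4,"dy":0,"dz":5,"jaw":1},{"rx":0,"ry":0.008,"rz":0,"dx":-9,"dy":0,"dz":6,"jaw":1},{"rx":0,"ry":0.012,"rz":0,"dx":-14,"dy":0,"dz":6,"jaw":1},{"rx":0,"ry":0.016,"rz":0,"dx":-19,"dy":0,"dz":6,"jaw":1},{"rx":0,"ry":0.02,"rz":0,"dx":-24,"dy":0,"dz":6,"jaw":1},{"rx":0,"ry":0.02,"rz":0,"dx":-29,"dy":0,"dz":6,"jaw":1},{"rx":0,"ry":0.02,"rz":0,"dx":-34,"dy":0,"dz":6,"jaw":1},{"rx":0,"ry":0.02,"rz":0,"dx":-39,"dy":0,"dz":6.5,"jaw":1},{"rx":0,"ry":0.02,"rz":0,"dx":-44,"dy":0,"dz":7,"jaw":1},{"rx":0,"ry":0.02,"rz":0,"dx":-48,"dy":0,"dz":7,"jaw":1}]'
python3 st.py 645 -204.5 78 -19.2; python3 look.py 4
```

```text
clock: 9.77
tcp_pos: [0.5986, -0.189, 0.0824]
tcp_rot: [0.528, 3.089, -0.003]
ft_force: [-0.9, 1.1, 18.2]
gripper_width: 0.321
t 9.77 tcp [ 598.6 -189.    82.4] yawXY [160.6  70.6] tilt 0.48 F [-0.9  1.1 18.2] w 0.321
tool shift [-48.9   0.8   4.8]
turn [-0.     0.008 -0.003]
```

View pics/look4.png

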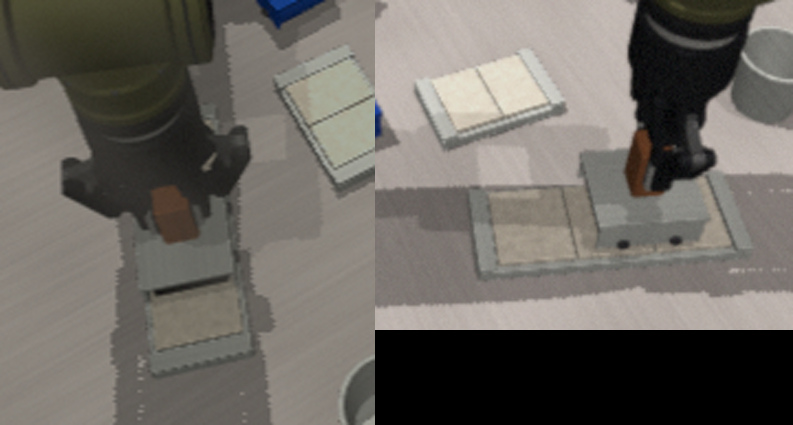

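The roller is on the board mid-way, level and centred (side crop (645,205)), and panel 1 looks flush behind it. Continuing.

```bash
python3 -m inch '[{"rx":0,"ry":0.004,"rz":0,"dx":-4,"dy":0,"dz":5,"jaw":1},{"rx":0,"ry":0.008,"rz":0,"dx":-9,"dy":0.2,"dz":6,"jaw":1},{"rx":0,"ry":0.012,"rz":0,"dx":-14,"dy":0.5,"dz":6,"jaw":1},{"rx":0,"ry":0.015,"rz":0,"dx":-19,"dy":0.8,"dz":6,"jaw":1},{"rx":0,"ry":0.015,"rz":0,"dx":-24,"dy":0.8,"dz":6,"jaw":1},{"rx":0,"ry":0.015,"rz":0,"dx":-29,"dy":0.8,"dz":6,"jaw":1},{"rx":0,"ry":0.015,"rz":0,"dx":-34,"dy":0.8,"dz":6,"jaw":1},{"rx":0,"ry":0.015,"rz":0,"dx":-39,"dy":0.8,"dz":6.5,"jaw":1},{"rx":0,"ry":0.015,"rz":0,"dx":-44,"dy":0.8,"dz":7,"jaw":1},{"rx":0,"ry":0.015,"rz":0,"dx":-48,"dy":0.8,"dz":7,"jaw":1}]'
python3 st.py 653 -207.5 78 -19.2
```

```text
clock: 10.7
tcp_pos: [0.6488, -0.2067, 0.0824]
tcp_rot: [0.528, 3.092, -0.004]
ft_force: [-1.3, -0.7, 17.9]
gripper_width: 0.322
t 10.7 tcp [ 648.8 -206.7   82.4] yawXY [160.6  70.6] tilt 0.31 F [-1.3 -0.7 17.9] w 0.322
tool shift [-4.2  0.7  4.4]
turn [-0.002  0.005 -0.003]
```

```bash
python3 -m inch '[{"rx":0,"ry":0.004,"rz":0,"dx":-2,"dy":0,"dz":5,"jaw":1},{"rx":0,"ry":0.008,"rz":0,"dx":-4,"dy":0,"dz":6,"jaw":1},{"rx":0,"ry":0.008,"rz":0,"dx":-6,"dy":0,"dz":7,"jaw":1},{"rx":0,"ry":0.008,"rz":0,"dx":-8,"dy":0,"dz":7,"jaw":1},{"rx":0,"ry":0.008,"rz":0,"dx":-8,"dy":0,"dz":7,"jaw":1},{"rx":0,"ry":0.008,"rz":0,"dx":-8,"dy":0,"dz":6,"jaw":1},{"rx":0,"ry":0.008,"rz":0,"dx":-8,"dy":0,"dz":4,"jaw":1},{"rx":0,"ry":0.008,"rz":0,"dx":-8,"dy":0,"dz":0,"jaw":1},{"rx":0,"ry":0.008,"rz":0,"dx":-8,"dy":0,"dz":-10,"jaw":1},{"rx":0,"ry":0.008,"rz":0,"dx":-8,"dy":0,"dz":-25,"jaw":1}]'
python3 -m inch '[{"rx":0,"ry":0,"rz":0,"dx":0,"dy":0,"dz":-10,"jaw":1},{"rx":0,"ry":0,"rz":0,"dx":0,"dy":0,"dz":-25,"jaw":1},{"rx":0,"ry":0,"rz":0,"dx":0,"dy":0,"dz":-40,"jaw":1},{"rx":0,"ry":0,"rz":0,"dx":0,"dy":0,"dz":-50,"jaw":1},{"rx":0,"ry":0,"rz":0,"dx":0,"dy":0,"dz":-50,"jaw":1},{"rx":0,"ry":0,"rz":0,"dx":0,"dy":0,"dz":-50,"jaw":1},{"rx":0,"ry":0,"rz":0,"dx":0,"dy":0,"dz":-50,"jaw":1},{"rx":0,"ry":0,"rz":0,"dx":0,"dy":0,"dz":-50,"jaw":1},{"rx":0,"ry":0,"rz":0,"dx":0,"dy":0,"dz":-50,"jaw":1},{"rx":0,"ry":0,"rz":0,"dx":0,"dy":0,"dz":-50,"jaw":1}]'
python3 st.py 588 170 140 9.7
```

```text
clock: 11.53
tcp_pos: [0.6536, -0.2083, 0.1042]
tcp_rot: [-0.527, -3.086, -0.0]
ft_force: [0.1, 1.0, -3.9]
gripper_width: 0.315
clock: 12.37
tcp_pos: [0.6537, -0.2082, 0.1531]
tcp_rot: [-0.527, -3.085, -0.001]
ft_force: [-0.2, -0.4, -3.0]
gripper_width: 0.32
t 12.37 tcp [ 653.7 -208.2  153.1] yawXY [160.6  70.6] tilt 0.71 F [-0.2 -0.4 -3. ] w 0.32
tool shift [187.4 335.   14.9]
turn [ 0.002 -0.012 -0.508]
```

```bash
python3 -m inch '[{"rx":0,"ry":-0.004,"rz":-0.05,"dx":15,"dy":27,"dz":0,"jaw":1},{"rx":0,"ry":-0.008,"rz":-0.1,"dx":33,"dy":59,"dz":0,"jaw":1},{"rx":0,"ry":-0.012,"rz":-0.15,"dx":52,"dy":93,"dz":0,"jaw":1},{"rx":0,"ry":-0.012,"rz":-0.2,"dx":71,"dy":127,"dz":0,"jaw":1},{"rx":0,"ry":-0.012,"rz":-0.26,"dx":90,"dy":161,"dz":0,"jaw":1},{"rx":0,"ry":-0.012,"rz":-0.31,"dx":109,"dy":195,"dz":0,"jaw":1},{"rx":0,"ry":-0.012,"rz":-0.36,"dx":128,"dy":229,"dz":0,"jaw":1},{"rx":0,"ry":-0.012,"rz":-0.41,"dx":147,"dy":263,"dz":0,"jaw":1},{"rx":0,"ry":-0.012,"rz":-0.46,"dx":166,"dy":297,"dz":0,"jaw":1},{"rx":0,"ry":-0.012,"rz":-0.508,"dx":187,"dy":335,"dz":0,"jaw":1}]'
python3 st.py 588 172 64.5 9.7
python3 - <<'E'
from h import *
a=camera("scene")["color"][215:335,150:225,::-1];b=camera("side")["color"][260:320,265:410,::-1]
cv2.imwrite("pics/ba5.png",cv2.resize(a,None,fx=5,fy=5,interpolation=cv2.INTER_CUBIC));cv2.imwrite("pics/bb5.png",cv2.resize(b,None,fx=5,fy=5,interpolation=cv2.INTER_CUBIC))
E
```

```text
clock: 13.2
tcp_pos: [0.5881, 0.1696, 0.1547]
tcp_rot: [0.269, -3.13, -0.002]
ft_force: [0.7, -0.4, -3.8]
gripper_width: 0.32
t 13.2 tcp [588.1 169.6 154.7] yawXY [-170.2   99.8] tilt 0.08 F [ 0.7 -0.4 -3.8] w 0.32
tool shift [-0.3  2.2 90.2]
turn [ 0.001 -0.     0.002]
```

View pics/ba5.png

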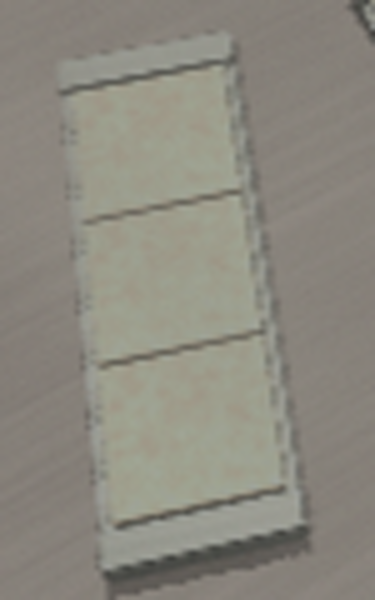

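View pics/bb5.png

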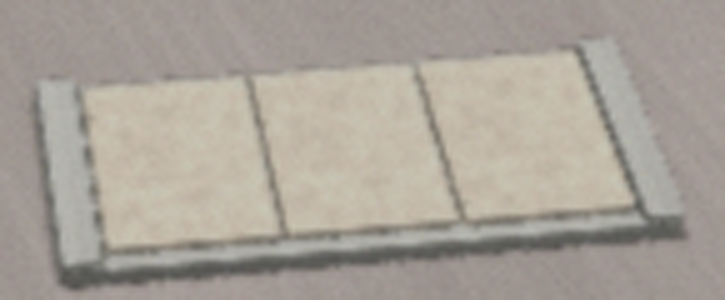

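The panel edges dropped about 6 px in the 5x side crop (seam end (462,212) → (462,219)). That matches roughly 4 mm, and the board has not moved. Next I'll set the roller down where it first stood.

```bash
python3 -m inch '[{"rx":0,"ry":0,"rz":0,"dx":0,"dy":0,"dz":15,"jaw":1},{"rx":0,"ry":0,"rz":0,"dx":0,"dy":0,"dz":32,"jaw":1},{"rx":0,"ry":0,"rz":0,"dx":0,"dy":0,"dz":50,"jaw":1},{"rx":0,"ry":0,"rz":0,"dx":0,"dy":0,"dz":65,"jaw":1},{"rx":0,"ry":0,"rz":0,"dx":0,"dy":0,"dz":75,"jaw":1},{"rx":0,"ry":0,"rz":0,"dx":0,"dy":0,"dz":80,"jaw":1},{"rx":0,"ry":0,"rz":0,"dx":0,"dy":0,"dz":83,"jaw":1},{"rx":0,"ry":0,"rz":0,"dx":0,"dy":0,"dz":85,"jaw":1},{"rx":0,"ry":0,"rz":0,"dx":0,"dy":0,"dz":87,"jaw":1},{"rx":0,"ry":0,"rz":0,"dx":0,"dy":0,"dz":88,"jaw":1}]'
python3 st.py
python3 -m inch '[{"rx":0,"ry":0,"rz":0,"dx":0,"dy":0,"dz":0.5,"jaw":1},{"rx":0,"ry":0,"rz":0,"dx":0,"dy":0,"dz":1,"jaw":1},{"rx":0,"ry":0,"rz":0,"dx":0,"dy":0,"dz":1.5,"jaw":1},{"rx":0,"ry":0,"rz":0,"dx":0,"dy":0,"dz":2,"jaw":1},{"rx":0,"ry":0,"rz":0,"dx":0,"dy":0,"dz":2,"jaw":1},{"rx":0,"ry":0,"rz":0,"dx":0,"dy":0,"dz":2,"jaw":1},{"rx":0,"ry":0,"rz":0,"dx":0,"dy":0,"dz":2,"jaw":1},{"rx":0,"ry":0,"rz":0,"dx":0,"dy":0,"dz":2,"jaw":1},{"rx":0,"ry":0,"rz":0,"dx":0,"dy":0,"dz":2,"jaw":1},{"rx":0,"ry":0,"rz":0,"dx":0,"dy":0,"dz":2,"jaw":1}]'
python3 st.py
```

```text
clock: 14.13
tcp_pos: [0.5879, 0.1739, 0.0675]
tcp_rot: [-0.277, 3.128, 0.006]
ft_force: [-0.3, 0.6, -3.7]
gripper_width: 0.322
t 14.13 tcp [587.9 173.9  67.5] yawXY [-169.9  100.1] tilt 0.24 F [-0.3  0.6 -3.7] w 0.322
clock: 14.97
tcp_pos: [0.5879, 0.1739, 0.0655]
tcp_rot: [-0.277, 3.129, 0.006]
ft_force: [-0.4, 0.7, -3.5]
gripper_width: 0.316
t 14.97 tcp [587.9 173.9  65.5] yawXY [-169.9  100.1] tilt 0.23 F [-0.4  0.7 -3.5] w 0.316
```

```bash
python3 -m inch '[{"rx":0,"ry":0,"rz":0,"dx":0,"dy":0,"dz":0.5,"jaw":1},{"rx":0,"ry":0,"rz":0,"dx":0,"dy":0,"dz":1,"jaw":1},{"rx":0,"ry":0,"rz":0,"dx":0,"dy":0,"dz":1.5,"jaw":1},{"rx":0,"ry":0,"rz":0,"dx":0,"dy":0,"dz":2,"jaw":1},{"rx":0,"ry":0,"rz":0,"dx":0,"dy":0,"dz":2.5,"jaw":1},{"rx":0,"ry":0,"rz":0,"dx":0,"dy":0,"dz":2.5,"jaw":1},{"rx":0,"ry":0,"rz":0,"dx":0,"dy":0,"dz":2.5,"jaw":1},{"rx":0,"ry":0,"rz":0,"dx":0,"dy":0,"dz":2.5,"jaw":1},{"rx":0,"ry":0,"rz":0,"dx":0,"dy":0,"dz":2.5,"jaw":1},{"rx":0,"ry":0,"rz":0,"dx":0,"dy":0,"dz":2.5,"jaw":1}]'
python3 st.py
```

```text
clock: 15.8
tcp_pos: [0.5892, 0.1742, 0.0647]
tcp_rot: [-0.276, 3.125, 0.007]
ft_force: [-0.3, -0.3, 5.3]
gripper_width: 0.318
t 15.8 tcp [589.2 174.2  64.7] yawXY [-169.9  100.1] tilt 0.34 F [-0.3 -0.3  5.3] w 0.318
```

Contact is at TCP z 64.7. On the board it read 82.4, so the wheels ran about 17.7 mm up, which is flush with the 18 mm caps. Now releasing and backing off.

```bash
python3 -m inch '[{"rx":0,"ry":0,"rz":0,"dx":0,"dy":0,"dz":0,"jaw":0.2},{"rx":0,"ry":0,"rz":0,"dx":0,"dy":0,"dz":0,"jaw":-0.2},{"rx":0,"ry":0,"rz":0,"dx":0,"dy":0,"dz":-1,"jaw":-0.5},{"rx":0,"ry":0,"rz":0,"dx":0,"dy":0,"dz":-1,"jaw":-1},{"rx":0,"ry":0,"rz":0,"dx":0,"dy":0,"dz":-1,"jaw":-1},{"rx":0,"ry":0,"rz":0,"dx":0,"dy":0,"dz":-1,"jaw":-1},{"rx":0,"ry":0,"rz":0,"dx":0,"dy":0,"dz":-1,"jaw":-1},{"rx":0,"ry":0,"rz":0,"dx":0,"dy":0,"dz":-1,"jaw":-1},{"rx":0,"ry":0,"rz":0,"dx":0,"dy":0,"dz":-1,"jaw":-1},{"rx":0,"ry":0,"rz":0,"dx":0,"dy":0,"dz":-1,"jaw":-1}]'
python3 st.py
```

```text
clock: 16.63
tcp_pos: [0.5892, 0.1742, 0.0657]
tcp_rot: [-0.276, 3.125, 0.007]
ft_force: [0.8, 0.2, -0.5]
gripper_width: 1.003
t 16.63 tcp [589.2 174.2  65.7] yawXY [-169.9  100.1] tilt 0.34 F [ 0.8  0.2 -0.5] w 1.003
```

```bash
python3 -m inch '[{"rx":0,"ry":0,"rz":0,"dx":0,"dy":0,"dz":-10,"jaw":-1},{"rx":0,"ry":0,"rz":0,"dx":0,"dy":0,"dz":-25,"jaw":-1},{"rx":0,"ry":0,"rz":0,"dx":0,"dy":0,"dz":-45,"jaw":-1},{"rx":0,"ry":0,"rz":0,"dx":0,"dy":0,"dz":-70,"jaw":-1},{"rx":0,"ry":0,"rz":0,"dx":0,"dy":0,"dz":-95,"jaw":-1},{"rx":0,"ry":0,"rz":0,"dx":0,"dy":0,"dz":-120,"jaw":-1},{"rx":0,"ry":0,"rz":0,"dx":0,"dy":0,"dz":-135,"jaw":-1},{"rx":0,"ry":0,"rz":0,"dx":0,"dy":0,"dz":-140,"jaw":-1},{"rx":0,"ry":0,"rz":0,"dx":0,"dy":0,"dz":-140,"jaw":-1},{"rx":0,"ry":0,"rz":0,"dx":0,"dy":0,"dz":-140,"jaw":-1}]'
python3 - <<'E'
from h import *
o=cv2.imread("pics/side0.png");n=camera("side")["color"][:,:,::-1]; cv2.imwrite("pics/side6.png",n)
# sub-pixel shift of each panel before/after along image
for nm,x,y in [("p1",282,270),("p2",318,268),("p3",350,265),("capR",386,268)]:
    pass
E
python3 st.py
```

```text
clock: 17.47
tcp_pos: [0.5884, 0.1735, 0.2053]
tcp_rot: [-0.276, 3.126, 0.007]
ft_force: [-0.1, 0.8, -0.8]
gripper_width: 1.004
t 17.52 tcp [587.9 173.4 204.2] yawXY [-169.9  100.1] tilt 0.26 F [ 0.1 -0.4 -0.4] w 1.003
```

View pics/side6.png

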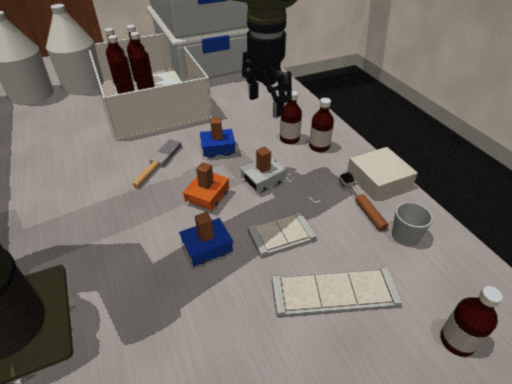

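The side view shows the grey roller upright on the counter at (263,172), released, with everything else in place. One numeric check of each panel's drop before handing in.

Run:
```python
from h import *
D=camera("side");n=D["color"][:,:,::-1]; o=cv2.imread("pics/side0.png")
f=lambda i:cv2.cvtColor(np.ascontiguousarray(i),cv2.COLOR_BGR2GRAY).astype(np.float32)
f0,f1=f(o),f(n)
th=np.radians(-19.2);u=np.array([np.cos(th),np.sin(th)])
for k,s in (("p1",-67),("p2",0),("p3",67)):
    c=np.array([572,-183])/1000+u*s/1000
    q=proj(D,np.array([[*c,.022],[*c,.018]])); x,y=q[0].astype(int)
    best=None
    A=cv2.Laplacian(cv2.GaussianBlur(f0,(0,0),.8),5)[y-13:y+13,x-11:x+11];B=cv2.Laplacian(cv2.GaussianBlur(f1,(0,0),.8),5)[y-13:y+13,x-11:x+11]
    print(k,"expect",(q[1]-q[0]).round(2),"phase",cv2.phaseCorrelate(A,B,cv2.createHanningWindow(A.shape[::-1],5)))
    # vertical profile of the near edge dark groove (min of col means)
    for nm,g in (("old",f0),("new",f1)):
        nn=c+np.array([np.sin(th),-np.cos(th)])*.035
        e=proj(D,np.array([[*nn,.020]]))[0].astype(int)
        col=g[e[1]-6:e[1]+7,e[0]-4:e[0]+5].mean(1); print("  ",nm,e[1]-6,col.round().astype(int).tolist())
```

```text
p1 expect [-0.17  1.18] phase ((-0.38086901248067306, 1.4732261639897555), 0.9497026315441838)
   old 302 [179, 177, 177, 178, 174, 130, 99, 118, 155, 161, 127, 94, 83]
   new 302 [189, 187, 186, 184, 186, 183, 143, 125, 161, 169, 134, 99, 90]
p2 expect [-0.3   1.18] phase ((-0.1907934597178791, 1.293073947040897), 0.9379888890702047)
   old 299 [178, 177, 177, 177, 175, 145, 110, 118, 156, 163, 130, 97, 87]
   new 299 [188, 188, 186, 183, 185, 181, 145, 125, 162, 170, 138, 102, 91]
p3 expect [-0.42  1.19] phase ((-0.09807668461034069, 1.62567562056023), 1.0083617935945959)
   old 296 [178, 176, 175, 177, 172, 130, 98, 109, 153, 164, 132, 99, 87]
   new 296 [186, 187, 185, 182, 184, 181, 147, 128, 162, 171, 139, 104, 92]
```

All three panels dropped by the full expected shift, and their near edges now look the same. Handing in.

```bash
python3 -c "
from rig import close_job
print(close_job())"
```

```text
the job is handed in; nothing more can be done
None
```

I rolled the light-grey roller along the long board from about 80 mm one side of its centre to about 83 mm the other, pressing with about 20 N. I then stood it back on the counter at its starting spot, let go, and handed the job in at about 17.6 s.

**Panels:** the tool ran level at 17.7 mm above its height on the counter, against 18 mm for flush. In the side camera each panel moved down 1.3–1.6 px, where 4 mm should give 1.2 px, and the near edges of all three now look alike.

**Roller:** the last side view shows it upright on its wheels and released, with the gripper clear at 0.20 m. The other objects look to be where they were. I did not measure the wheel turn directly. I inferred it from about 160 mm of travel under load, or roughly 9 rad if the wheels did not slip.

**Disagreements:**
- The two fixed cameras differed by about 4–5 mm on positions, so I averaged them and checked the grip with the wrist camera.
- The tool tilted up to 1.1° while pressing, and I corrected it as it rolled.
- The first move command was refused because rows were missing keys, so nothing moved.

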